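# Move the batch card holder to the free peg

### The arm

A 7-joint arm with a two-finger parallel gripper is mounted at the origin on the work surface. World frame = base frame: x ahead of the robot, y to its left, z up, the work surface at z = 0. Lengths are in m, angles in degrees, forces in N, time in s.
With the tool pointing down it reaches from about 0.425 to 0.875 m from the base axis. Payload 4.7 kg.
Tool frame: the origin (TCP) lies on the centre line of the jaws, within the pads' length; the fingertips stand 17 mm ahead of it and the grasp point (between the pads) lies 2 mm behind it; z points along the fingers, y is the line along which they close (so a half turn about z gives the same grasp; the last joint's range is limited). The gripper opens to 87 mm and grips with 3 to 60 N. Pads are 19 mm wide; open, the fingers measure 117 mm over their backs; the gripper's body (75 mm by 190 mm) begins 51 mm behind the grasp point.
Start: joints at [77.183, 18.392, -4.016, 83.108, 1.295, 78.541, -3.26], TCP at [0.153, -0.632, 0.24] pointing down, gripper open.
Joint ranges: [-163.93, 163.93], [-17.29, 119.83], [-79.2, 71.16], [3.27, 140.29], [-89.18, 269.18], [5.43, 117.66], [-154.24, 154.24]. Speed limits (degrees/s): [147.25, 147.25, 180, 180, 180, 180, 180].

### API

Orientations are given as [roll, pitch, yaw] about the fixed x, y, z axes, in that order (R = Rz(yaw) Ry(pitch) Rx(roll)).
In Python, from cell import env, read_camera gives the robot as it stands.
- The arm moves only by the shell command python3 -m jog 'ROWS' [FORCE]. ROWS is JSON, a list of rows, each a list of 5 numbers: the opening, from 0 (shut) to 1 (fully open), then the shift along the tool's x, y, z each as a share of 0.02 m, from -1 to 1, then the turn about the tool's z as a share of 45 degrees, from -1 to 1. In form: [[gripper, x, y, z, yaw], ...]. A call has 1 to 12 rows; each row shifts and turns the commanded pose from where the row before left it, along the tool's axes as they then stand; what a row does not reach is not made up. A row lasts 1/12 s, in which the tool goes at most 41.7 mm and 7.16 degrees, less where a joint would pass 70% of its speed; a pose out of reach is approached as far as the arm can. A call with a number of a shift or a turn outside -1 to 1 is refused whole. A call with a gripper value outside its range is refused whole. The fingers move at their own pace and stop on an object; FORCE is the grip in N (left out, the last holds). Time passes only in rows, so rows that do not move let the fingers close. It gives the time, the measured TCP pose, the force, the opening and the grip force at its end, in the units of the state.
- env.get_obs(): the state, without advancing time (a new reading comes with each control period).
- read_camera(name): name is "side" or "top" or "wrist"; returns a dict with "color" (384x512x3 uint8, red, green, blue), "range_z" (384x512 float32, m along the optical axis (not along the pixel's ray), 0 where there is no reading), "mtx" (3x3 intrinsics, pixels), "world_from_camera" (4x4, takes a point from camera to world coordinates); the wrist camera has in their place "T_tool_cam" (4x4, takes a point from camera to tool coordinates, whose origin is the TCP and whose axes are the flange's). Camera axes: x right, y down, z forward; pixel columns grow to the right and rows downward; lengths in m; the calibration is good to about 2 mm. A picture is of the moment at which its call begins: read the wrist's pose just before it.
- env.sign_off(): hands the job in; it is judged then, once.
The state is a dict: "time_s": time; "qpos": joint angles; "joint_velocities": joint speeds; "effort": joint torques, N m; "tool_pos": TCP position; "tool_rot": TCP orientation; "force": force on the tool from outside, world axes, zero at the start; "wrist_torque": the same for the moment, N m; "grip_width": finger opening in m; "grasp_force": force on a finger pad.
Only numpy, scipy, OpenCV 4.12 (cv2) and the standard library are available. Lean on these libraries where they do the work, as an engineer would, in place of code of your own. Each camera call takes 0.05 s, during which the arm holds its last target. There are 200 camera calls.

### The job

Take the card holder off the peg it hangs on and hang it on the other, free peg of the leaning rack, fully seated and straight. It is too wide to grip, so it has to be carried from underneath; go gently so that no peg is strained, do not let the holder fall, and leave the things around the rack where they are.

Things in the scene. Friction and masses are not known exactly. Their poses are not given: they have to be found in the camera images.
- rack: Fixed leaning rack, 460 mm wide; origin on the table. x away from the robot, y level along its face, z up. The flat face leans back (away from the robot) 35 degrees from upright: a point s up the face is at (0.574 s, y, 110 mm + 0.819 s). The hung holder's lower edge is at s = 0. Side posts, 16 mm wide, at y = +-222 mm.
- rack_board (a point): Middle of the rack's white board, on the face at s = 117 mm, the height of both pegs. The board covers s = 58 to 180 mm; below it lies one aluminium bar flush with it (s = 37 to 57 mm), and below s = 37 mm the rack is open between its posts.
- peg_a: Fixed steel peg on which the holder hangs at the start, the left or the right one: a plain round stud, 14 mm in diameter, standing 16 mm out of the rack's face, square to it (so it rises 35 degrees towards the robot). Origin at its root on the face, s = 117 mm; axes as the rack's.
- peg_b: The free peg, the same stud at the same height, 160 to 240 mm to the left or right of the first. Origin at its root on the face; axes as the rack's.
- holder: Loose grey plastic card holder with a sheet of paper on its front: a slab 140 mm wide, 150 tall, 24 thick, 0.25 to 0.5 kg, its back flat on the rack's face. Own frame: y across, z up along the face, x into the rack. Origin: middle of the lower edge, on the back. Back x = 0, front x = -24 mm, lower edge z = 0, top z = 150 mm.
- holder_edge (a point): Middle of the holder's lower edge (12 mm in front of its back), where fingers lift it. At each lower corner a lug 12 mm wide (|y| = 58 to 70 mm) reaches 12 mm further down, so that fingers under the edge also carry the holder sideways.
- holder_seat (a point): Point on the holder's back at z = 117 mm; coincides with a peg's origin when hung fully home. The back, 18 mm deep, has a level channel (z = 86 to 106 mm) open at both sides, and up from its middle a notch 22 mm wide, closed at z = 124 mm, that hangs on the peg. Raised 18 to 24 mm, the holder slides sideways with the peg in the channel; at 24 mm the channel's floor meets the peg.
- basket: Bystander: white slatted plastic basket 200 x 270 x 75 mm; origin under its centre.
- tape: Bystander: roll of clear tape lying flat, 110 mm across, 48 mm high; origin under its centre.
- stapler: Bystander: black stapler 150 x 36 x 46 mm; origin under its centre.
- cartons: Bystander: stack of three flat cartons 90 x 240 x 66 mm; origin under its centre.

How it is judged (in metres and radians):
On the way:
1. the holder is off its first peg (distance between holder_seat and peg_a above 0.05 m), for 0.1 s.
At the end, for the whole second after the job is handed in: The holder hangs at rest on the peg that was free, its seat within 9 mm of that peg's root (fully home in the notch), straight within 0.12 rad; basket, tape, stapler and cartons within 30 mm of where they were (distance between holder_seat and peg_b below 0.009 m and angle between the y axis of holder and the y axis of rack, either way round below 0.12 rad and linear speed of holder below 0.02 m/s and distance of each of basket, tape, stapler, cartons from where it was at the start of the episode below 0.03 m); the robot touches nothing.
It fails at once if a peg is strained: the holder is forced against it with more than 25 N (contact force between holder and peg_a above 25 N or contact force between holder and peg_b above 25 N).
It fails at once if the holder is let fall off the rack (height (world z) of holder below 0.06 m).
It also fails if it takes over 50 s, if anything falls off the work surface, if the arm or the gripper's body presses on something with over 40 N, if the wrist force passes 120 N, or if a joint passes its speed limit or range.

## Working session

There is one attempt and no reset: what is moved stays moved. The work goes in short steps, Python scripts to look and compute and a shell command to move; the robot and the scene stay as the last step left them, time stands still between calls to the robot, and variables do not carry over. Pictures are saved under pics/ and viewed, at most 10 in all, crops included, and the job is handed in when it is done.

```bash
ls; mkdir -p pics
python3 - <<'E'
from cell import env, read_camera
import cv2,numpy as np
o=env.get_obs()
print({k:np.round(v,3).tolist() for k,v in o.items()})
for n in("side","top"):
    c=read_camera(n);cv2.imwrite(f"pics/{n}0.png",c["color"][...,::-1]);np.savez(f"pics/{n}0.npz",**c)
    print(n,c["mtx"].round(1).tolist(),c["world_from_camera"].round(3).tolist())
E
```

```text
pics
{'time_s': 0.0, 'qpos': [77.183, 18.439, -4.016, 83.176, 1.294, 78.541, -3.26], 'joint_velocities': [0.059, 0.038, -0.037, -0.023, -0.138, 0.059, -0.02], 'effort': [-0.0, -49.129, -0.404, -31.253, -0.064, 0.044, 0.0], 'tool_pos': [0.153, -0.631, 0.238], 'tool_rot': [-179.889, 0.005, 13.627], 'force': [-0.969, -0.322, 0.586], 'wrist_torque': [0.043, -0.005, 0.0], 'grasp_force': 0.0, 'grip_width': 0.087}
side [[474.1, 0.0, 255.0], [0.0, 474.1, 189.6], [0.0, 0.0, 1.0]] [[0.84, -0.354, 0.411, -0.14], [-0.543, -0.561, 0.625, -1.046], [0.01, -0.748, -0.664, 1.23], [0.0, 0.0, 0.0, 1.0]]
top [[434.1, 0.0, 249.9], [0.0, 434.1, 187.5], [0.0, 0.0, 1.0]] [[-0.047, -0.978, 0.205, 0.297], [-0.999, 0.047, -0.006, -0.012], [-0.004, -0.205, -0.979, 1.312], [0.0, 0.0, 0.0, 1.0]]
```

View pics/side0.png

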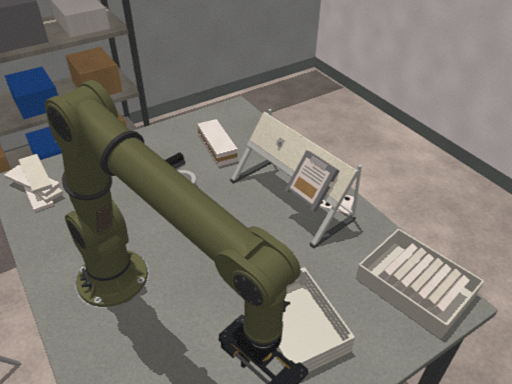

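View pics/top0.png

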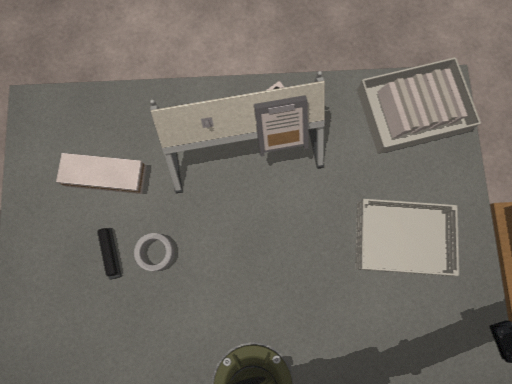

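Side picture: rack with the holder on its right peg (~(313,178)), free peg at ~(280,145). Top picture: board from (155,125) to (325,105), holder at ~(283,128), free peg at (207,124); stapler, tape and cartons are left of the rack, and the basket is right of it.

```bash
cat > h.py <<'E'
import numpy as np,cv2
def cloud(c):
    z=c["range_z"];v,u=np.indices(z.shape);K=c["mtx"]
    P=np.stack([(u-K[0,2])/K[0,0]*z,(v-K[1,2])/K[1,1]*z,z],-1)
    T=c["world_from_camera"];W=P@T[:3,:3].T+T[:3,3];W[z==0]=np.nan;return W
E
python3 - <<'E'
import numpy as np,cv2
from h import *
for n,poly in(("top",[[165,115],[245,103],[250,128],[172,138]]),("side",[[266,123],[300,148],[292,168],[258,143]])):
    W=cloud(np.load(f"pics/{n}0.npz"));m=np.zeros(W.shape[:2],np.uint8);cv2.fillPoly(m,[np.array(poly)],1)
    P=W[m>0];P=P[~np.isnan(P[:,0])]
    for _ in range(6):
        c=P.mean(0);N=np.linalg.svd(P-c,full_matrices=False)[2][2];N*=np.sign(N[2]);d=(P-c)@N;P=P[abs(d)<max(.003,2*d.std())*1.0] if _<5 else P
    yaw=np.arctan2(-N[1],-N[0]);print(n,"N",N.round(3),"lean",np.degrees(np.arcsin(N[2])),"yaw",np.degrees(yaw),"std",d.std(),len(P))
    ex=np.array([np.cos(yaw),np.sin(yaw),0]);ey=np.array([-ex[1],ex[0],0]);a=np.radians(35)
    S=ex*np.sin(a)+np.array([0,0,np.cos(a)]);Nn=-ex*np.cos(a)+np.array([0,0,np.sin(a)])
    # plane: point at s=0 height .110 -> rack x origin
    xo=(c[:2]@ex[:2])-(c[2]-.110)*np.tan(a);print(" rack x along ex:",xo)
    xr=P@ex-(P[:,2]-.110)*np.tan(a);print(" per-pt spread",xr.std())
    O=ex*xo+np.array([0,0,.110]);D=W-O;y=D@ey;s=D@S;h=D@Nn
    np.savez(f"pics/{n}f.npz",y=y,s=s,h=h)
    hold=(h>.015)&(h<.032)&(s>-.03)&(s<.17)&(abs(y- y[128,283] if n=="top" else y-y[178,313])<.1)
    k=cv2.morphologyEx(hold.astype(np.uint8),cv2.MORPH_OPEN,np.ones((3,3)))>0
    r=cv2.minAreaRect(np.stack([y[k],s[k]],-1).astype(np.float32)*1000);print(" holder rect",r,"h",np.median(h[k]),k.sum(),np.percentile(y[k],[1,99]),np.percentile(s[k],[1,99]))
    u,v=(207,124) if n=="top" else (280,145)
    w=np.zeros_like(hold);w[v-12:v+13,u-12:u+13]=1;p=w&(h>.009)&(h<.02)&(s>.08)&(s<.16)
    print(" peg",p.sum(),np.median(y[p]),y[p].min(),y[p].max(),np.median(s[p]),np.median(h[p]))
    b=(abs(h)<.004)&(s>.06)&(s<.178);
    print(" board y range",np.percentile(y[b],[.5,99.5]),"ey",ey.round(4))
E
```

```text
top N [-0.818 -0.107  0.565] lean 34.43319176125091 yaw 7.442650231248216 std 0.0015346861251499199 1827
 rack x along ex: 0.6518994880542691
 per-pt spread 0.0018956477507432725
 holder rect ((-203.89120483398438, 71.07258605957031), (140.71617126464844, 164.91473388671875), 0.058285679668188095) h 0.024334059090806087 2409 [-0.27271217 -0.13474745] [-0.0010002   0.15163142]
 peg 26 -0.0040319461293678045 -0.010356306448061924 0.0014601027946406356 0.12013270434700128 0.014545259426284655
 board y range [-0.32338647  0.13136698] ey [-0.1295  0.9916  0.    ]
side N [-0.815 -0.109  0.569] lean 34.68567422736633 yaw 7.587818196670174 std 0.0027182479002061805 815
 rack x along ex: 0.6525101040434762
 per-pt spread 0.0033221759514981907
 holder rect ((-207.53036499023438, 71.31074523925781), (163.06015014648438, 147.6200408935547), 89.78023529052734) h 0.02474743814705486 1561 [-0.27799862 -0.13822232] [-0.0009769   0.15087546]
 peg 14 -0.00918694761021821 -0.032155036704654284 -0.00017051359929480992 0.12121315604679361 0.01473801182522652
 board y range [-0.33050556  1.37803825] ey [-0.132   0.9912  0.    ]
```

```bash
python3 -m jog '[[0.92,0,0,0,0.136],[0.92,0,0,0,0],[0.92,0.99,-0.85,0,0],[0.92,0.99,-0.85,0,0],[0.92,0.99,-0.85,0,0],[0.92,0.99,-0.85,0,0],[0.92,0.99,-0.85,0,0],[0.92,0.99,-0.85,0,0],[0.92,0.99,-0.85,0,0],[0.92,0.99,-0.85,0,0],[0.92,0.99,-0.85,0,0],[0.92,0.99,-0.85,0,0]]'; python3 -m jog '[[0.92,0.99,-0.85,0,0],[0.92,0.99,-0.85,0,0],[0.92,0.99,-0.85,0,0],[0.92,0.99,-0.85,0,0],[0.92,0.99,-0.85,0,0],[0.92,0.99,-0.85,0,0],[0.92,0.99,-0.85,0,0],[0.92,0.99,-0.85,0,0],[0.92,0.99,-0.85,0,0],[0.92,0.99,-0.85,0,0],[0.92,0.99,-0.85,0,0],[0.92,0.4,-0.85,0,0]]'
```

```text
time_s: 1.1
tool_pos: [0.3278, -0.4362, 0.2394]
tool_rot: [-180.0, 0.0, 7.7]
force: [1.1, -0.3, -0.3]
grip_width: 0.0803
grasp_force: 0.0
time_s: 2.1
tool_pos: [0.5263, -0.2035, 0.2392]
tool_rot: [-179.9, -0.1, 7.8]
force: [-0.0, -0.4, -0.5]
grip_width: 0.0801
grasp_force: 0.0
```

```bash
python3 -m jog '[[0.92,0,-0.9,-0.5,0.005],[0.92,0,-0.9,-0,0],[0.92,0,0,0,0],[0.92,0,0,0,0]]';  cat > rk.py <<'E'
from cell import env
import numpy as np
o=env.get_obs();t=np.radians(7.5);c,s=np.cos(t),np.sin(t);x,y,z=o["tool_pos"]
print("ex %.4f ey %.4f z %.4f"%(c*x+s*y,-s*x+c*y,z),"yaw %.2f"%o["tool_rot"][2],"F rack %.1f %.1f %.1f"%(c*o["force"][0]+s*o["force"][1],-s*o["force"][0]+c*o["force"][1],o["force"][2]),"M",np.round(o["wrist_torque"],2),o["time_s"])
E
python3 rk.py
python3 - <<'E'
from cell import read_camera
import cv2
c=read_camera("wrist");cv2.imwrite("pics/w1.png",c["color"][...,::-1]);print(c["T_tool_cam"].round(3).tolist())
E
```

```text
time_s: 2.43
tool_pos: [0.5196, -0.1692, 0.2495]
tool_rot: [179.9, 0.0, 7.5]
force: [-0.1, -0.7, 0.4]
grip_width: 0.0799
grasp_force: 0.0
ex 0.4931 ey -0.2356 z 0.2495 yaw 7.45 F rack -0.2 -0.7 0.4 M [0.01 0.02 0.01] 2.4333
[[0.002, -0.952, -0.306, 0.086], [1.0, 0.002, -0.0, -0.001], [0.001, -0.306, 0.952, -0.146], [0.0, 0.0, 0.0, 1.0]]
```

View pics/w1.png

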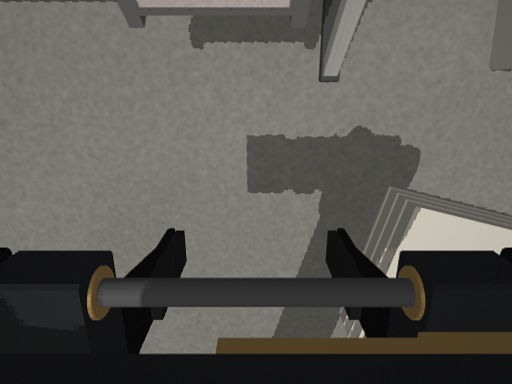

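Wrist picture: the holder's lower edge runs along row ~12 between lugs at cols ~122–145 and ~293–310, so it is slightly left of the tool. The right rack post is at col ~335.

Run:
```python
from cell import env,read_camera
import numpy as np,cv2
from scipy.spatial.transform import Rotation as R
from h import cloud
o=env.get_obs();T=np.eye(4);T[:3,:3]=R.from_euler('xyz',o["tool_rot"],degrees=True).as_matrix();T[:3,3]=o["tool_pos"]
c=dict(read_camera("wrist"));c["world_from_camera"]=T@c["T_tool_cam"];W=cloud(c)
t=np.radians(7.5);ex=W[...,0]*np.cos(t)+W[...,1]*np.sin(t);ey=-W[...,0]*np.sin(t)+W[...,1]*np.cos(t);z=W[...,2]
m=(z>.09)&(np.indices(z.shape)[1]<318)&(np.indices(z.shape)[0]<60)
for r in range(0,28,3):
    k=m[r]
    if k.sum()>5: print(r,np.where(k)[0][[0,-1]],"ey",ey[r][k].min().round(4),ey[r][k].max().round(4),"ex",np.median(ex[r][k]).round(4),"z",np.median(z[r][k]).round(4))
for col in (160,215,270):
    k=m[:,col]; rr=np.where(k)[0]; print(col,rr[-1],ex[rr[-1],col],z[rr[-1],col], ex[rr[-3],col],z[rr[-3],col])
```

```text
0 [113 306] ey -0.2727 -0.1336 ex 0.6389 z 0.1348
3 [115 306] ey -0.2731 -0.1336 ex 0.6374 z 0.1329
6 [116 305] ey -0.2727 -0.1338 ex 0.6361 z 0.1301
9 [118 305] ey -0.2729 -0.1335 ex 0.6346 z 0.1278
12 [119 304] ey -0.2726 -0.1335 ex 0.6331 z 0.1256
15 [121 304] ey -0.273 -0.1343 ex 0.6316 z 0.1231
18 [122 303] ey -0.2728 -0.1334 ex 0.6299 z 0.1206
21 [124 303] ey -0.2732 -0.1335 ex 0.6283 z 0.1186
24 [125 302] ey -0.2726 -0.1338 ex 0.6267 z 0.116
160 14 0.6319852165021637 0.12472261853211364 0.6332500385261244 0.1251255112548766
215 13 0.6327609767033853 0.12391680453987158 0.6335809994086226 0.12648298402862035
270 13 0.6323643334850548 0.12559011395099462 0.6335298751222382 0.12644110782869844
```

```bash
python3 -m jog '[[0.92,0.97,-0.324,0,0],[0.92,0.97,-0.324,0,0],[0.92,0.97,-0.324,0,0],[0.92,0.97,-0.324,0,0],[0.92,0.97,-0.324,0,0],[0.92,0,0,0.9,0],[0.92,0,0,0.9,0],[0.92,0,0,0.9,0],[0.92,0,0,0.9,0],[0.92,0,0,0.9,0],[0.92,0,0,0.9,0],[0.92,0,0,0.9,0]]';python3 -m jog '[[0.92,0,0,0,0],[0.92,0,0,0,0]]';python3 rk.py;  python3 - <<'E'
from cell import read_camera
import cv2
c=read_camera("wrist");cv2.imwrite("pics/w2.png",c["color"][...,::-1])
E
```

```text
time_s: 3.53
tool_pos: [0.6114, -0.1276, 0.122]
tool_rot: [180.0, 0.1, 7.2]
force: [0.1, -0.0, 0.4]
grip_width: 0.0801
grasp_force: 0.0
time_s: 3.7
tool_pos: [0.6108, -0.1269, 0.1222]
tool_rot: [-180.0, 0.2, 7.2]
force: [-0.1, 0.4, 0.3]
grip_width: 0.0802
grasp_force: 0.0
ex 0.5891 ey -0.2055 z 0.1222 yaw 7.19 F rack -0.0 0.4 0.3 M [ 0.03 -0.05  0.08] 3.7
```

View pics/w2.png

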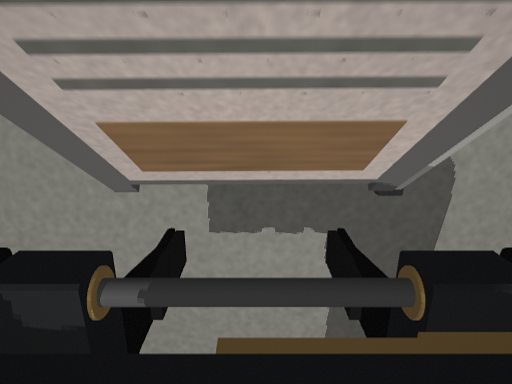

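The wrist picture shows the holder's lower edge at row ~182 between lugs at cols ~128 and ~385. The fingertips (cols ~175 and ~340, row 232) sit in front of it and inside the lugs.

```bash
python3 -m jog '[[0.92,0.5,-0.11,0,-0.007],[0.92,0.5,0,0,0],[0.92,0.3,0,0,0],[0.92,0,0,0,0],[0.92,0,0,0,0]]' >/dev/null;python3 rk.py; for i in 1; do python3 -m jog '[[0.92,0.1,0,0,0],[0.92,0.1,0,0,0],[0.92,0.1,0,0,0],[0.92,0,0,0,0]]'>/dev/null; python3 rk.py; python3 -m jog '[[0.92,0.1,0,0,0],[0.92,0.05,0,0,0],[0.92,0,0,0,0]]'>/dev/null; python3 rk.py;done
```

```text
ex 0.6170 ey -0.2019 z 0.1241 yaw 7.62 F rack -0.3 0.4 -0.6 M [0.03 0.01 0.01] 4.1667
ex 0.6209 ey -0.2023 z 0.1233 yaw 7.57 F rack -5.9 -0.6 3.0 M [-0.09  1.06  0.01] 4.5
ex 0.6215 ey -0.2023 z 0.1229 yaw 7.55 F rack -10.6 1.3 5.9 M [-0.11  2.38 -0.  ] 4.75
```

```bash
cat > see.py <<'E'
# holder pose in rack frame from side+top camera and wrist
from cell import env,read_camera
import numpy as np
from scipy.spatial.transform import Rotation as R
from h import cloud
o=env.get_obs();T=np.eye(4);T[:3,:3]=R.from_euler('xyz',o["tool_rot"],degrees=True).as_matrix();T[:3,3]=o["tool_pos"]
c=dict(read_camera("wrist"));c["world_from_camera"]=T@c["T_tool_cam"];W=cloud(c)
t=np.radians(7.5);a=np.radians(35)
ex=W[...,0]*np.cos(t)+W[...,1]*np.sin(t)-.652;ey=-W[...,0]*np.sin(t)+W[...,1]*np.cos(t);z=W[...,2]-.11
s=ex*np.sin(a)+z*np.cos(a);h=-ex*np.cos(a)+z*np.sin(a)
v,u=np.indices(z.shape)
m=(h>.018)&(h<.029)&(s>-.02)&(s<.2)&(v<225)
lo=[]
for c0 in range(150,360,5):
    k=np.where(m[:,c0])[0]
    if len(k)>10: lo.append((ey[k[-1],c0],s[k[-1],c0]))
lo=np.array(lo);lo=lo[abs(lo[:,1]-np.median(lo[:,1]))<.004];p=np.polyfit(lo[:,0],lo[:,1],1)
sd=[]
for r in range(60,170,6):
    k=np.where(m[r])[0]
    if len(k)>50: sd.append((ey[r,k[-1]],ey[r,k[0]]))
sd=np.array(sd);e=np.median(sd,0) if len(sd) else [0,0]
print("holder edge s mm %.1f (n%d) tilt deg %.2f"%(1000*np.median(lo[:,1]),len(lo),np.degrees(p[0])),"ey edges",np.round(e,4),"centre %.4f"%np.mean(e),"h med",np.median(h[m]).round(4))
E
python3 see.py
python3 -m jog '[[0.92,0.086,0,-0.123,0],[0.92,0.086,0,-0.123,0],[0.92,0,0,0,0]]'>/dev/null; python3 rk.py;python3 see.py; python3 -m jog '[[0.92,0.086,0,-0.123,0],[0.92,0,0,0,0]]'>/dev/null; python3 rk.py;python3 see.py
```

```text
holder edge s mm 61.7 (n42) tilt deg -0.28 ey edges [-0.2415 -0.1602] centre -0.2008 h med 0.0261
ex 0.6236 ey -0.2024 z 0.1257 yaw 7.54 F rack -10.8 -0.2 -2.8 M [-0.21  2.07 -0.02] 5.05
holder edge s mm 70.9 (n42) tilt deg -0.59 ey edges [0 0] centre 0.0000 h med 0.0273
ex 0.6245 ey -0.2025 z 0.1276 yaw 7.53 F rack -11.8 0.2 -2.6 M [-0.21  2.48 -0.04] 5.2667
holder edge s mm 69.2 (n42) tilt deg -0.13 ey edges [0 0] centre 0.0000 h med 0.0265
```

```bash
sed -i 's/(v<225)/(v<275)/; s/range(150,360,5)/range(195,320,3)/; s/range(60,170,6)/range(100,230,6)/' see.py; python3 see.py
python3 - <<'E'
from cell import read_camera
import cv2
c=read_camera("wrist");cv2.imwrite("pics/w3.png",c["color"][...,::-1])
E
```

```text
holder edge s mm 6.7 (n30) tilt deg -0.27 ey edges [-0.2544 -0.1471] centre -0.2008 h med 0.0266
```

View pics/w3.png

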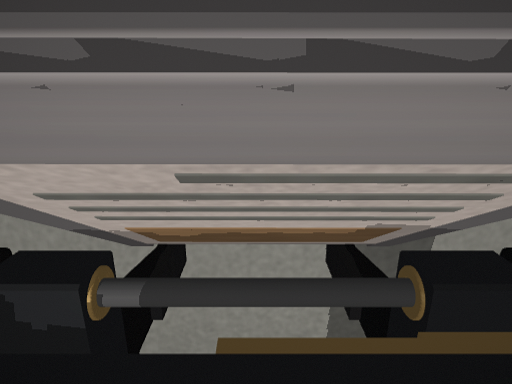

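Wrist picture: the fingertips bear on the lower edge (row ~243), inside the lugs at cols ~150 and ~350. The holder has risen about 6 mm with the tool.

```bash
python3 -m jog '[[0.92,0.086,0,-0.123,0],[0.92,0.086,0,-0.123,0],[0.92,0,0,0,0]]'>/dev/null; python3 rk.py;python3 see.py; python3 -m jog '[[0.92,0.086,0,-0.123,0],[0.92,0.086,0,-0.123,0],[0.92,0,0,0,0]]'>/dev/null; python3 rk.py;python3 see.py
```

```text
ex 0.6273 ey -0.2026 z 0.1324 yaw 7.52 F rack -13.7 -0.9 -2.4 M [-0.27  2.86 -0.07] 5.6667
holder edge s mm 13.3 (n40) tilt deg -0.22 ey edges [-0.256  -0.1447] centre -0.2003 h med 0.0255
ex 0.6307 ey -0.2028 z 0.1374 yaw 7.51 F rack -13.9 0.5 -1.9 M [-0.3   2.95 -0.03] 5.9667
holder edge s mm 19.4 (n37) tilt deg 0.31 ey edges [-0.2561 -0.1447] centre -0.2004 h med 0.0254
```

```bash
cat > see2.py <<'E'
import numpy as np,sys
from cell import read_camera
from h import cloud
t=np.radians(7.5);a=np.radians(35)
def f(W):
    ex=W[...,0]*np.cos(t)+W[...,1]*np.sin(t)-.652;ey=-W[...,0]*np.sin(t)+W[...,1]*np.cos(t);z=W[...,2]-.11
    s=ex*np.sin(a)+z*np.cos(a);h=-ex*np.cos(a)+z*np.sin(a)
    m=(h>.018)&(h<.032)&(s>.05)&(s<.22)&(ey>-.35)&(ey<.2)
    yb=np.arange(-.3,.12,.005);out=[]
    for b in yb:
        k=m&(abs(ey-b)<.0025)
        if k.sum()>10: out.append((b,s[k].max()))
    out=np.array(out)
    if len(out)<5: return "occluded",m.sum()
    o=out[abs(out[:,1]-np.median(out[:,1]))<.006];p=np.polyfit(o[:,0],o[:,1],1)
    return "top s mm %.1f tilt %.2f"%(1000*np.median(o[:,1]),np.degrees(p[0])),"ey",np.percentile(ey[m],[1,99]).round(4),m.sum()
for n in("side","top"):
    print(n,"start",*f(cloud(np.load(f"pics/{n}0.npz"))));print(n,"now",*f(cloud(read_camera(n))))
E
python3 see2.py
```

```text
side start top s mm 152.6 tilt -0.03 ey [-0.2769 -0.1372] 1052
side now top s mm 168.2 tilt 0.93 ey [-0.2789 -0.1834] 513
top start top s mm 151.6 tilt -0.26 ey [-0.2736 -0.1353] 1669
top now top s mm 167.7 tilt 0.82 ey [-0.1826 -0.1352] 427
```

```bash
python3 -m jog '[[0.92,0.06,0,-0.08,0],[0.92,0.06,0,-0.09,0],[0.92,0,0,0,0],[0.92,0,0,0,0]]'>/dev/null; python3 rk.py;python3 see.py;python3 see2.py
```

```text
ex 0.6330 ey -0.2028 z 0.1406 yaw 7.50 F rack -14.7 0.7 -1.6 M [-0.37  2.97 -0.09] 6.45
holder edge s mm 23.3 (n37) tilt deg -0.88 ey edges [-0.256 -0.145] centre -0.2005 h med 0.0254
side start top s mm 152.6 tilt -0.03 ey [-0.2769 -0.1372] 1052
side now top s mm 172.3 tilt 0.17 ey [-0.2794 -0.1603] 526
top start top s mm 151.6 tilt -0.26 ey [-0.2736 -0.1353] 1669
top now top s mm 171.7 tilt -1.21 ey [-0.1832 -0.1354] 430
```

```bash
for i in 1 2 3; do python3 -m jog '[[0.92,0,-0.15,0,0],[0.92,0,-0.15,0,0],[0.92,0,0,0,0]]'>/dev/null; python3 rk.py;done;python3 see.py;python3 see2.py
```

```text
ex 0.6337 ey -0.1996 z 0.1417 yaw 7.41 F rack -13.4 -3.6 0.1 M [-1.05  2.54 -0.07] 6.85
ex 0.6344 ey -0.1945 z 0.1425 yaw 7.37 F rack -11.6 -5.1 1.6 M [-1.26  2.43 -0.02] 7.1
ex 0.6347 ey -0.1887 z 0.1428 yaw 7.35 F rack -11.3 -5.7 2.7 M [-1.36  2.29 -0.14] 7.35
holder edge s mm 25.6 (n23) tilt deg -2.73 ey edges [-0.2433 -0.1308] centre -0.1871 h med 0.0254
side start top s mm 152.6 tilt -0.03 ey [-0.2769 -0.1372] 1052
side now top s mm 175.1 tilt 0.02 ey [-0.265 -0.156] 550
top start top s mm 151.6 tilt -0.26 ey [-0.2736 -0.1353] 1669
top now top s mm 175.2 tilt 1.15 ey [-0.1638 -0.1225] 380
```

```bash
python3 -m jog '[[0.92,-0.06,-0.15,0.09,0],[0.92,0,-0.15,0,0],[0.92,0,0,0,0]]'>/dev/null; python3 rk.py; python3 -m jog '[[0.92,0,-0.15,0,0],[0.92,0,-0.15,0,0],[0.92,0,-0.15,0,0],[0.92,0,0,0,0]]'>/dev/null; python3 rk.py;python3 see.py;python3 see2.py|grep now
```

```text
ex 0.6346 ey -0.1819 z 0.1413 yaw 7.37 F rack -9.4 -3.6 1.7 M [-1.26  1.83 -0.3 ] 7.75
ex 0.6345 ey -0.1729 z 0.1413 yaw 7.37 F rack -9.9 -5.2 2.1 M [-1.22  1.84 -0.25] 8.0833
holder edge s mm 24.0 (n23) tilt deg 0.76 ey edges [-0.2271 -0.1161] centre -0.1716 h med 0.0254
side now top s mm 175.0 tilt 0.30 ey [-0.2531 -0.1358] 575
top now top s mm 175.7 tilt -0.28 ey [-0.1448 -0.1096] 321
```

```bash
python3 -m jog '[[0.92,-0.08,-0.15,0.06,0],[0.92,0,-0.15,0,0],[0.92,0,-0.15,0,0],[0.92,0,0,0,0]]'>/dev/null; python3 rk.py;python3 see.py;python3 see2.py|grep now
```

```text
ex 0.6339 ey -0.1627 z 0.1401 yaw 7.43 F rack -6.4 -2.8 0.8 M [-0.94  1.34 -0.38] 8.5667
holder edge s mm 23.3 (n42) tilt deg 1.30 ey edges [-0.2167 -0.1056] centre -0.1612 h med 0.0253
side now top s mm 173.7 tilt 0.98 ey [-0.2477 -0.1306] 614
top now top s mm 174.9 tilt -1.36 ey [-0.1313 -0.0078] 262
```

```bash
for i in 1 2; do python3 -m jog '[[0.92,0,-0.2,0,0],[0.92,0,-0.2,0,0],[0.92,0,-0.2,0,0],[0.92,0,-0.2,0,0],[0.92,0,0,0,0]]'>/dev/null; python3 rk.py;python3 see.py; done;python3 see2.py|grep now
```

```text
ex 0.6338 ey -0.1462 z 0.1400 yaw 7.45 F rack -7.7 -2.9 1.0 M [-0.87  1.45 -0.38] 9.1333
holder edge s mm 23.2 (n42) tilt deg 0.99 ey edges [-0.1998 -0.0898] centre -0.1448 h med 0.0254
ex 0.6338 ey -0.1302 z 0.1400 yaw 7.45 F rack -7.1 -2.8 1.6 M [-0.88  1.46 -0.38] 9.6
holder edge s mm 23.5 (n41) tilt deg 0.68 ey edges [-0.1841 -0.0729] centre -0.1285 h med 0.0254
side now top s mm 174.3 tilt 0.26 ey [-0.2149 -0.1011] 597
top now top s mm 174.7 tilt 8.30 ey [-0.0919 -0.0092] 191
```

```bash
for i in 1 2; do python3 -m jog '[[0.92,0,-0.25,0,0],[0.92,0,-0.25,0,0],[0.92,0,-0.25,0,0],[0.92,0,-0.25,0,0],[0.92,0,0,0,0]]'>/dev/null; python3 rk.py;python3 see.py; done;python3 see2.py|grep now;  python3 - <<'E'
from cell import read_camera
import cv2,numpy as np
c=read_camera("side")["color"][90:270,210:410,::-1];cv2.imwrite("pics/s2.png",cv2.resize(c,None,fx=4,fy=3.3))
E
```

```text
ex 0.6338 ey -0.1098 z 0.1399 yaw 7.48 F rack -6.5 -3.2 0.8 M [-0.81  1.45 -0.38] 10.1667
holder edge s mm 23.1 (n42) tilt deg 0.44 ey edges [-0.1634 -0.0528] centre -0.1081 h med 0.0254
ex 0.6338 ey -0.0897 z 0.1399 yaw 7.49 F rack -7.6 -2.4 1.0 M [-0.81  1.46 -0.34] 10.6333
holder edge s mm 23.3 (n42) tilt deg 0.72 ey edges [-0.1435 -0.0327] centre -0.0881 h med 0.0254
side now top s mm 173.7 tilt 0.62 ey [-0.1755 -0.0583] 594
top now top s mm 175.1 tilt 0.92 ey [-0.1887 -0.0079] 146
```

View pics/s2.png

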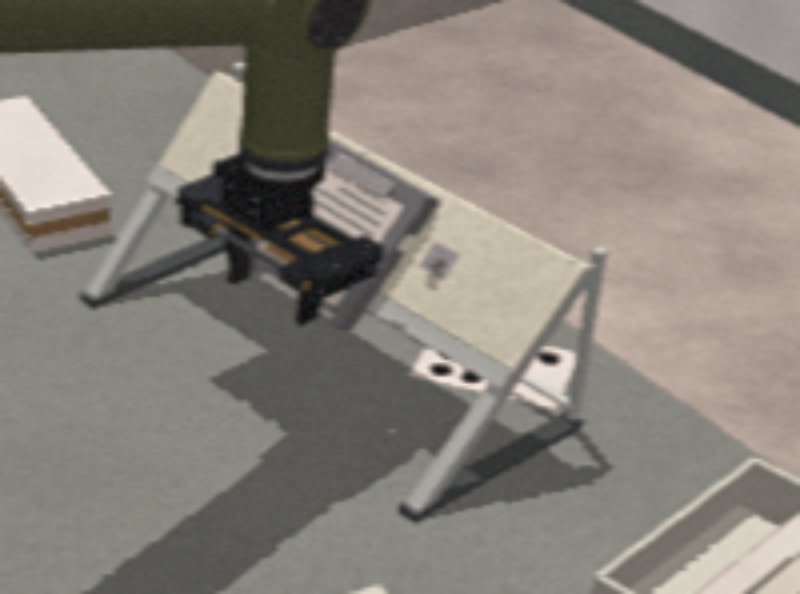

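Side crop: the holder is clear of its first peg, which is exposed at crop (435,262), about (319,169) full frame. The holder is held straight on the fingers. Next I measure the peg spacing.

Run:
```python
import numpy as np,cv2
from cell import read_camera
t=np.radians(7.5);a=np.radians(35)
ex=np.array([np.cos(t),np.sin(t),0]);ey=np.array([-ex[1],ex[0],0]);z=np.array([0,0,1.])
S=ex*np.sin(a)+z*np.cos(a);N=-ex*np.cos(a)+z*np.sin(a);O=ex*.652+z*.11
def pt(c,u,v,h):
    T=c["world_from_camera"];K=c["mtx"];d=T[:3,:3]@np.array([(u-K[0,2])/K[0,0],(v-K[1,2])/K[1,1],1]);p=T[:3,3]
    k=(h-(p-O)@N)/(d@N);q=p+k*d-O;return q@ey,q@S
def blob(c,u,v,w=8):
    g=cv2.cvtColor(c["color"],cv2.COLOR_RGB2GRAY)[v-w:v+w+1,u-w:u+w+1].astype(float);b=np.median(g);W=np.clip(b-25-g,0,None)
    yy,xx=np.indices(g.shape);print((b-g).round().astype(int)[::1] if 0 else "",b,(W>0).sum());return u-w+(W*xx).sum()/W.sum(),v-w+(W*yy).sum()/W.sum()
for n,cs in (("side",((280,145,0),(319,169,1))),("top",((207,124,0),(None,)))):
    for q in cs:
        if q[0] is None: continue
        c=read_camera(n) if q[2] else np.load(f"pics/{n}0.npz")
        p=blob(c,q[0],q[1]);print(n,np.round(p,2),"at h=8mm",np.round(pt(c,*p,.008),4))
        W=8;im=c["color"][q[1]-10:q[1]+11,q[0]-10:q[0]+11,::-1];cv2.imwrite(f"pics/p_{n}{q[2]}.png",cv2.resize(im,(300,300),interpolation=0))
a=[cv2.imread(f"pics/p_{k}.png") for k in("side0","side1","top0")];cv2.imwrite("pics/pp.png",np.hstack(a))
```

```text
182.0 62
side [279.56 143.18] at h=8mm [-0.0116  0.116 ]
 181.0 103
side [317.42 168.3 ] at h=8mm [-0.2024  0.1169]
 138.0 87
top [208.03 123.09] at h=8mm [-0.0084  0.1187]
```

View pics/pp.png

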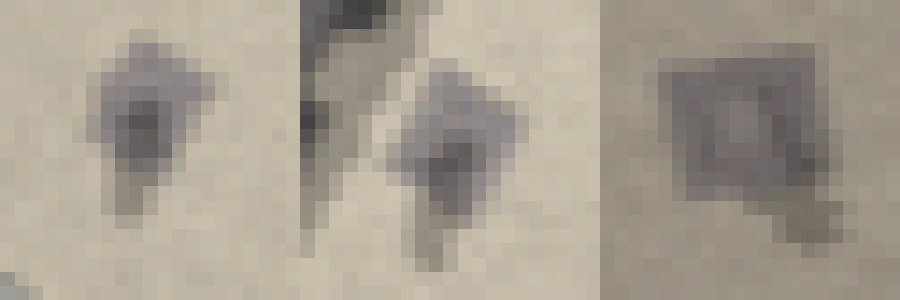

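Pegs sit on small dark square plates. From the crops the plate centres are: free peg at side (280.1,141.3) and top (206.8,122.1), first peg at side (319.5,167.8).

```bash
python3 - <<'E'
import numpy as np,cv2
from cell import read_camera
t=np.radians(7.5);a=np.radians(35)
ex=np.array([np.cos(t),np.sin(t),0]);ey=np.array([-ex[1],ex[0],0]);z=np.array([0,0,1.])
S=ex*np.sin(a)+z*np.cos(a);N=-ex*np.cos(a)+z*np.sin(a);O=ex*.652+z*.11
def hom(c):
    T=np.linalg.inv(c["world_from_camera"])
    g=lambda y,s:(lambda p:(c["mtx"]@p)[:2]/p[2])((T@np.append(O+ey*y+S*s,1))[:3])
    src=np.float32([[-.3,.06],[.1,.06],[.1,.178],[-.3,.178]]);im=np.float32([g(*q) for q in src])
    dst=np.float32([[(y+.3)*2000,(.18-s)*2000] for y,s in src]);return cv2.getPerspectiveTransform(im,dst)
def rect(c): return cv2.warpPerspective(c["color"],hom(c),(800,240))
S0=np.load("pics/side0.npz");T0=np.load("pics/top0.npz")
for n,c,p in(("side b",S0,(280.1,141.3)),("side a",dict(read_camera("side")),(319.5,167.8)),("top b",T0,(206.8,122.1))):
    q=cv2.perspectiveTransform(np.float32([[p]]),hom(c))[0,0];print(n,q[0]/2000-.3,.18-q[1]/2000)
    cv2.imwrite("pics/r_"+n.replace(" ","")+".png",rect(c)[...,::-1])
cv2.imwrite("pics/rr.png",np.vstack([cv2.imread(f"pics/r_{k}.png") for k in("sideb","sidea")]))
im=cv2.imread("pics/r_topb.png");cv2.imwrite("pics/rr.png",np.vstack([cv2.imread("pics/rr.png")[:480],im])[:, :800][::1])
E
python3 -c "
import cv2;i=cv2.imread('pics/rr.png');print(i.shape);cv2.imwrite('pics/rr.png',cv2.resize(i,(667,600)))"
```

```text
side b -0.004060954 0.12141705
side a -0.20391913 0.12085257
top b -0.0053171813 0.117080756
(720, 800, 3)
```

View pics/rr.png

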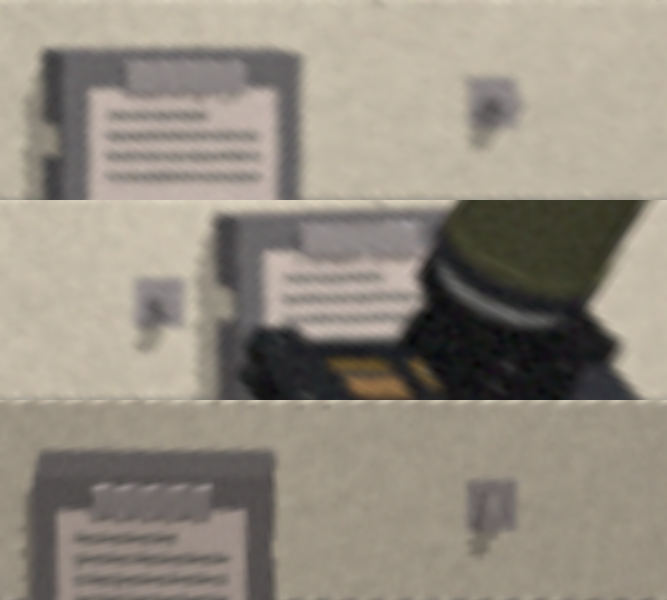

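Rectified views: free-peg plate at x≈494/667 and first peg at x≈160/667, so the spacing is 200 mm at equal height. The tool needs about 87 mm more, to ey ≈ −0.0025.

```bash
for i in 1 2 3 4; do python3 -m jog '[[0.92,0,-0.25,0,0],[0.92,0,-0.25,0,0],[0.92,0,-0.25,0,0],[0.92,0,-0.25,0,0],[0.92,0,0,0,0]]'>/dev/null; python3 rk.py;python3 see.py; done
```

```text
ex 0.6337 ey -0.0697 z 0.1399 yaw 7.49 F rack -6.8 -2.2 0.8 M [-0.78  1.45 -0.39] 11.35
holder edge s mm 23.1 (n40) tilt deg 0.35 ey edges [-0.1235 -0.0129] centre -0.0682 h med 0.0254
ex 0.6337 ey -0.0496 z 0.1398 yaw 7.50 F rack -7.4 -3.1 0.3 M [-0.8   1.48 -0.32] 11.8167
holder edge s mm 23.0 (n42) tilt deg 0.47 ey edges [-0.1027  0.0083] centre -0.0472 h med 0.0254
ex 0.6337 ey -0.0295 z 0.1398 yaw 7.50 F rack -6.8 -2.1 -0.1 M [-0.82  1.52 -0.35] 12.2833
holder edge s mm 23.0 (n42) tilt deg 0.70 ey edges [-0.083   0.0281] centre -0.0275 h med 0.0254
ex 0.6336 ey -0.0094 z 0.1398 yaw 7.51 F rack -8.2 -1.9 -0.1 M [-0.85  1.53 -0.33] 12.75
holder edge s mm 22.6 (n42) tilt deg 1.16 ey edges [-0.0631  0.0479] centre -0.0076 h med 0.0254
```

```bash
python3 -m jog '[[0.92,0,-0.17,0,0],[0.92,0,-0.16,0,0],[0.92,0,0,0,0]]'>/dev/null; python3 rk.py;python3 see.py; for i in 1 2 ; do python3 -m jog '[[0.92,-0.086,0,0.123,0],[0.92,-0.086,0,0.123,0],[0.92,0,0,0,0]]'>/dev/null; python3 rk.py;python3 see.py; done
```

```text
ex 0.6336 ey -0.0036 z 0.1397 yaw 7.47 F rack -6.5 -3.8 0.3 M [-1.02  1.51 -0.35] 13.05
holder edge s mm 22.9 (n42) tilt deg 0.99 ey edges [-0.0566  0.053 ] centre -0.0018 h med 0.0254
ex 0.6317 ey -0.0022 z 0.1355 yaw 7.55 F rack -5.6 -2.2 2.1 M [-0.67  1.09 -0.24] 13.35
holder edge s mm 27.1 (n42) tilt deg 0.12 ey edges [-0.0533  0.0538] centre 0.0003 h med 0.0272
ex 0.6299 ey -0.0013 z 0.1310 yaw 7.61 F rack -0.3 -0.6 -0.2 M [-0.2   0.23 -0.03] 13.65
holder edge s mm 24.7 (n26) tilt deg -1.44 ey edges [-0.0581  0.0586] centre 0.0003 h med 0.0276
```

```bash
python3 rk.py; python3 see.py; python3 see2.py
python3 - <<'E'
from cell import read_camera
import cv2,numpy as np
w=read_camera("wrist")["color"][...,::-1];s=read_camera("side")["color"][90:240,200:370,::-1]
cv2.imwrite("pics/m.png",np.vstack([cv2.resize(w,(448,336))[60:],np.pad(cv2.resize(s,(448,300)),((0,0),(0,0),(0,0)))]))
E
```

```text
ex 0.6299 ey -0.0012 z 0.1311 yaw 7.62 F rack -1.7 -0.7 0.1 M [-0.19  0.28 -0.04] 13.7
holder edge s mm 24.9 (n27) tilt deg 1.77 ey edges [-0.0591  0.0589] centre -0.0001 h med 0.0276
side start top s mm 152.6 tilt -0.03 ey [-0.2769 -0.1372] 1052
side now top s mm 168.1 tilt 0.66 ey [-0.087   0.0319] 468
top start top s mm 151.6 tilt -0.26 ey [-0.2736 -0.1353] 1669
top now top s mm 167.1 tilt 0.05 ey [-0.1993 -0.0516] 295
```

View pics/m.png

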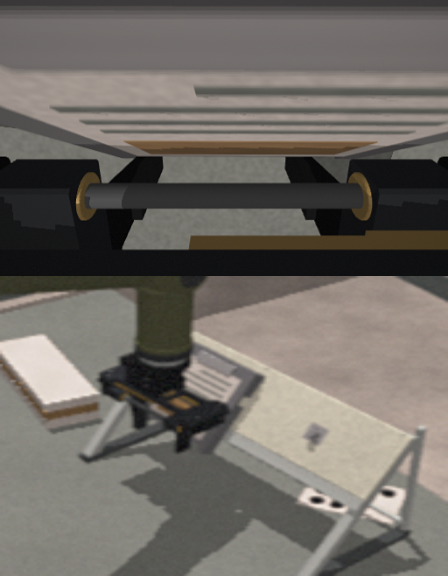

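The wrist view shows the edge still at the fingertips, and the top of the holder is down to about +15.5 mm, so the notch is being entered. I'll check the holder's tilt out of the face.

```bash
cat >> see.py <<'E'
m=(h>.012)&(h<.045)&(s>-.03)&(s<.13)&(v<275)&(u>200)&(u<312)
b=[(round(float(q),3),round(float(np.median(h[m&(abs(s-q)<.004)]))*1000,1),int((m&(abs(s-q)<.004)).sum())) for q in np.arange(-.02,.13,.015)]
print("s,h:",b,"min s mm",np.percentile(s[m],.5)*1000)
E
sed -i 's/^p=/p=/' see.py; python3 see.py
python3 - <<'E'
import numpy as np
from cell import read_camera
from h import cloud
t=np.radians(7.5);a=np.radians(35)
for n in("side","top"):
  W=cloud(read_camera(n));ex=W[...,0]*np.cos(t)+W[...,1]*np.sin(t)-.652;ey=-W[...,0]*np.sin(t)+W[...,1]*np.cos(t);z=W[...,2]-.11
  s=ex*np.sin(a)+z*np.cos(a);h=-ex*np.cos(a)+z*np.sin(a)
  for q in np.arange(.04,.18,.02):
    k=(abs(s-q)<.01)&(abs(ey+.03)<.03)&(h>.012)&(h<.06);print(n,q.round(2),k.sum(),(np.percentile(h[k],[10,50,90])*1000).round(1) if k.sum()>5 else "")
E
```

```text
holder edge s mm 24.3 (n36) tilt deg -0.63 ey edges [-0.0528  0.0555] centre 0.0014 h med 0.0261
s,h: [(-0.02, nan, 0), (-0.005, nan, 0), (0.01, nan, 0), (0.025, 25.0, 210), (0.04, 25.6, 237), (0.055, 25.8, 335), (0.07, 26.0, 438), (0.085, 25.8, 600), (0.1, 26.0, 680), (0.115, 26.4, 1171)] min s mm 24.053850504342776
side 0.04 2 
side 0.06 13 [21.6 25.2 28.2]
side 0.08 15 [44.2 54.5 59.2]
side 0.1 58 [21.7 25.3 29.3]
side 0.12 79 [21.1 24.5 29.7]
side 0.14 77 [20.8 25.9 30.6]
side 0.16 76 [19.7 27.2 31.8]
top 0.04 0 
top 0.06 0 
top 0.08 1 
top 0.1 5 
top 0.12 13 [22.7 26.  27.9]
top 0.14 18 [23.1 26.1 28.9]
top 0.16 30 [15.9 24.1 27. ]
  return _methods._mean(a, axis=axis, dtype=dtype,
  ret = ret.dtype.type(ret / rcount)
```

```bash
python3 -m jog '[[0.92,-0.086,0,0.1,0],[0.92,-0.086,0,0.1,0],[0.92,0,0,0,0]]'>/dev/null; python3 rk.py;python3 see2.py | grep now; python3 -m jog '[[0.92,-0.1,0,0.1,0],[0.92,-0.1,0,0.1,0],[0.92,0,0,0,0]]'>/dev/null; python3 rk.py;python3 see2.py | grep now
```

```text
ex 0.6255 ey -0.0012 z 0.1264 yaw 7.63 F rack -1.8 0.8 -1.2 M [0.02 0.41 0.11] 14.35
side now top s mm 160.8 tilt 0.24 ey [-0.083   0.0341] 532
top now top s mm 160.1 tilt -1.08 ey [-0.1308 -0.0514] 258
ex 0.6215 ey -0.0016 z 0.1226 yaw 7.59 F rack -2.2 -0.4 -1.3 M [0.06 0.45 0.  ] 14.7
side now top s mm 153.4 tilt -0.28 ey [-0.0842  0.0376] 509
top now top s mm 154.4 tilt 2.81 ey [-0.0785 -0.0507] 255
```

Nearly home; backing the fingers straight out, then up and away.

```bash
python3 -m jog '[[0.92,-0.1,0,0.02,0],[0.92,-0.1,0,0,0],[0.92,-0.2,0,0,0],[0.92,-0.6,0,0,0],[0.92,-0.8,0,0,0],[0.92,-0.8,0,-0.6,0],[0.92,-0.8,0,-0.8,0],[0.92,-0.8,0,-0.8,0],[0.92,-0.8,0,-0.8,0],[0.92,-0.8,0,-0.8,0],[0.92,-0.8,0,-0.8,0],[0.92,0,0,0,0]]'; python3 -m jog '[[0.92,0,0,-0.8,0],[0.92,0,0,-0.8,0],[0.92,0,0,-0.8,0],[0.92,0,0,0,0],[0.92,0,0,0,0]]'>/dev/null;python3 rk.py;python3 see2.py
python3 - <<'E'
from cell import read_camera
import cv2,numpy as np
s=read_camera("side")["color"][80:250,190:400,::-1];t=read_camera("top")["color"][60:260,40:340,::-1]
cv2.imwrite("pics/fin.png",np.hstack([cv2.resize(s,(400,324)),cv2.resize(t,(400,324))]))
E
```

```text
time_s: 15.8
tool_pos: [0.4864, 0.0624, 0.2187]
tool_rot: [179.8, -0.4, 7.6]
force: [0.9, -0.6, 0.4]
grip_width: 0.0798
grasp_force: 0.0
ex 0.4912 ey -0.0017 z 0.2633 yaw 7.59 F rack -0.5 -0.6 -0.6 M [-0.03  0.04  0.03] 16.2167
side start top s mm 152.6 tilt -0.03 ey [-0.2769 -0.1372] 1052
side now top s mm 152.3 tilt -0.27 ey [-0.0829  0.0583] 868
top start top s mm 151.6 tilt -0.26 ey [-0.2736 -0.1353] 1669
top now top s mm 151.5 tilt -0.15 ey [-0.0779  0.0598] 1292
```

View pics/fin.png

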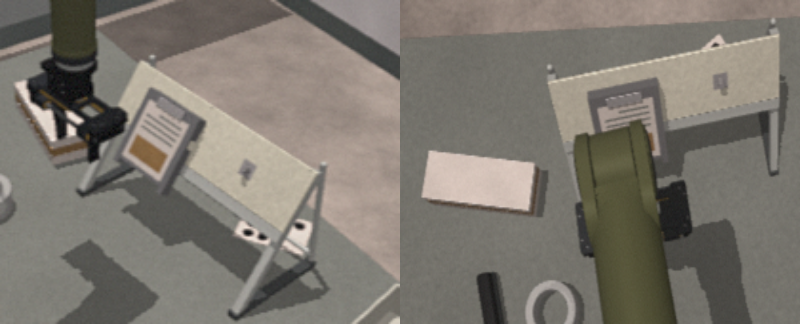

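The final picture shows the holder hanging straight on the left peg with the gripper clear of it. The cameras put its height back at the start value, tilt under 0.3° and lateral offset about 4–5 mm, which is inside the 9 mm limit.

```bash
python3 -c "
from cell import env
print(env.sign_off())"
```

```text
the job is handed in; nothing more can be done
None
```

The holder now hangs on the formerly free left peg, seated at its starting height, straight to within 0.3° and about 4–5 mm off-centre (limit 9 mm); I handed the job in at about 16 s, but no verdict came back.

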